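# Press a turned knob down into a sprung centre-marking cradle

### The job

Take the red dust cover off the blue sprung ring of the marking jig and hang it by its eye on the steel post, so that it rests on the post's collar, and let go of it. Then set the pale maple knob, ball down and upright, in the blue ring, press it down against the springs as far as the ring goes, and keep holding it pressed there: the program finishes while the robot is still pushing. Leave the walnut knob, the glue bottle, the offcut and the screwdriver where they are.

Things in the scene. Friction and masses are not known exactly. Their poses are not given: they have to be found in the camera images.
- jig: Fixed centre-marking jig: brown wooden base 130 x 130 x 18 mm with a dark steel cup (94 mm across, its rim 40 mm above the bench) and above it a blue ring on three springs. Origin: centre of the underside, on the bench; z up. A brass point on the axis inside never gets in the way.
- cradle_seat (a point): Centre of the blue ring's top face, moves with the ring. The ring is 80 mm outside, 48 mm inside diameter, 12 mm thick; its top face is 75 mm above the bench when free. A knob's 64 mm ball sits in its hole with the ball's centre 21 mm above this point (the ball's underside 11 mm below it).
- cradle_ring (a joint): How far the blue ring is pressed down: 0 free (top), 0.020 m at its bottom stop. Springs with preload: it starts to move at about 3.5 N and takes about 11 N to be fully down, rising evenly; the weight of the cover or knob alone does not move it. It springs back when let go.
- cover: Loose red dust cover, 0.12 kg, starts on the blue ring at any yaw: disc 84 mm across, 7 mm thick, plus a 40 mm wide spigot reaching 6 mm below it into the ring. Origin: centre of the disc's underside; z up, x towards the eye. Pale wooden grip bar on top: 40 mm along x, 18 mm along y, top 39 mm up. Eye at the side: upright open sleeve, 28 mm outside, 18 mm bore, 0 to 30 mm up, axis 64 mm from the origin.
- cover_grip (a point): Middle of the cover's grip bar, 8 mm along the cover's x from its origin and 24 mm above the disc's underside; near the cover's centre of mass. Grip it across the bar (along the cover's y) from above.
- cover_eye (a point): Centre of the eye's bore: 64 mm from the cover's origin along its x, 15 mm above the disc's underside (halfway up the 30 mm sleeve).
- post: Fixed parking post: round brown wooden foot 100 mm across, 16 mm high, steel stem, black collar 36 mm across, its top 75 mm above the bench, and above it a steel pin 13 mm in diameter, tapered over its last 8 mm, ending 120 mm above the bench. Origin: centre of the foot's underside. It stands left or right of the jig.
- post_collar (a point): Centre of the collar's top face, on the pin's axis, 75 mm above the bench; the pin rises 45 mm above it. A hung cover rests with the lower end of its eye on the collar and sags by up to about 0.2 rad when let go; it is hung properly when let go, with the sleeve down on the collar around the pin.
- knob_maple: Loose pale maple knob like a round flask, 0.11 to 0.21 kg: ball 64 mm in diameter, on top a straight round neck 26 mm in diameter. Origin: bottom of the ball; z up along the neck, which runs from 62 to 108 mm up. It stands upright in one of the rack's two holes (which one varies), origin 30 mm above the bench. Grip the neck from above, 86 mm up, with about 40 N so that it does not slip when pressed.
- knob_ball (a point): Centre of the maple knob's ball, 32 mm above its bottom.
- knob_walnut: Loose dark brown walnut knob, same shape and origin, in the other hole of the rack. Leave it alone.
- rack: Fixed brown wooden rack, 90 (x) x 220 (y) x 40 mm high, with two holes 47 mm across, 55 mm either side of its centre along its y. Origin: centre of the underside. On the other side of the jig from the post.
- glue: Yellow glue bottle, 56 mm across, 130 mm tall, standing beyond the jig. Origin: centre of its underside. Leave it alone.
- offcut: Wood offcut 50 x 140 x 35 mm lying beyond the jig. Origin: centre of its underside. Leave it alone.
- screwdriver: Screwdriver with a red handle, 170 mm long, origin under its middle, lying between the robot and the jig, roughly along y. Leave it alone.

How it is judged:
By the outcome, as a careful person would: the job done as asked, in the order asked, and still so for the second after the job is handed in, while the arm keeps its last pose, push and grip.
It also fails if it takes over 64 s, if anything falls off the work surface, if the arm or the gripper's body presses on something with over 40 N, if the wrist force passes 120 N, or if a joint passes its speed limit or range.

### The arm

A 7-joint arm with a two-finger parallel gripper is mounted at the origin on the work surface. World frame = base frame: x ahead of the robot, y to its left, z up, the work surface at z = 0. Lengths are in m, angles in rad, forces in N, time in s.
With the tool pointing down it reaches from about 0.4 to 0.9 m from the base axis. Payload 5.6 kg.
Tool frame: the origin (TCP) lies at the very end of the fingers, on their centre line; the grasp point (between the pads) lies 19 mm behind it; z points along the fingers, x is the direction in which the jaws open and shut, and the axes are right-handed (so a half turn about z gives the same grasp; the last joint's range is limited). The gripper opens to 92 mm and grips with 3 to 60 N. Pads are 20 mm wide; open, the fingers measure 128 mm over their backs; the gripper's body (75 mm by 189 mm) begins 69 mm behind the grasp point.
Start: joints at [1.229, 0.468, -0.012, 1.603, 0.006, 1.071, -0.056], TCP at [0.191, -0.621, 0.215] pointing down, gripper open.
Joint ranges: [-2.53, 2.53], [-0.31, 2.02], [-1.57, 1.55], [0.28, 2.44], [-1.29, 4.43], [0.15, 1.84], [-2.92, 2.92]. Speed limits (rad/s): [2.57, 2.57, 3.14, 3.14, 3.14, 3.14, 3.14].

### API

Orientations are given as [roll, pitch, yaw] about the fixed x, y, z axes, in that order (R = Rz(yaw) Ry(pitch) Rx(roll)).
In Python, from rig import arm gives the robot as it stands. The module is installed in compiled form; this text tells all that it offers.
- The arm moves only by the tool jog_arm, never from a script. Its argument "steps" is a list of rows, each a list of 6 numbers: the shift along the tool's x, y, z in m, then the turn, a rotation vector about the tool's x, y, z in degrees. A call has 1 to 8 rows; each row is the pose to reach, as a shift and turn from the pose commanded when the call began, along the tool's axes at that moment; what a row does not reach only later rows make up. A row lasts 1/10 s, in which the tool goes at most 50 mm and 8.59 degrees, less where a joint would pass 70% of its speed; a pose out of reach is approached as far as the arm can. A call with a gripper value outside its range is refused whole. "jaw" is the gripper's target within -1 to 1 (fully open at 1, half-way at 0, shut at -1), set as the call begins (left out, the last holds). The fingers move at their own pace and stop on an object; "force" is the grip in N (left out, the last holds). Time passes only in rows, so rows that repeat a pose let the fingers close. It gives the time, the measured TCP pose, the force and the opening at its end, in the units of the state.
- arm.observe(): the state, without advancing time (a new reading comes with each control period).
- arm.snapshot(name): name is "side" or "top"; returns the picture (384x512x3 uint8, red, green, blue); there is no depth.
- arm.camera_info(name): a dict with "vertical_fov" (degrees; the focal length in pixels is half the picture's height over the tangent of half this angle, whatever the lens; pixels are square), "cx", "cy" (the principal point, pixels), "D" ([k1, k2, p1, p2, k3] as OpenCV has them; the pictures are not rectified), "world_from_camera" (4x4, takes a point from camera to world coordinates). Camera axes: x right, y up, looking along -z (the intrinsics and any distortion apply to the point x, -y, -z); pixel columns grow to the right and rows downward; lengths in m; the calibration is good to about 2 mm. A picture is of the moment at which its call begins. camera_info takes no time and is no camera call.
- arm.sign_off(): hands the job in, once; it reports no verdict.
The state is a dict: "time_s": time; "joint_pos": joint angles; "qd": joint speeds; "joint_efforts": joint torques, N m; "position": TCP position; "tool_rot": TCP orientation; "force": force on the tool from outside, world axes, zero at the start; "torque": the same for the moment, N m; "width": opening from 0.0 (shut) to 1.0 (fully open).
Only numpy, scipy, OpenCV 4.12 (cv2) and the standard library are available. Lean on these libraries where they do the work, as an engineer would, in place of code of your own. Each camera call takes 0.05 s, during which the arm holds its last target.

## Working session

There is one attempt and no reset: what is moved stays moved. The work goes in short steps, Python scripts to look and compute and a tool call to move; the robot and the scene stay as the last step left them, time stands still between calls to the robot, and variables do not carry over. Pictures are saved under pics/ and viewed, and the job is handed in when it is done.

Besides the shell and the picture viewer there is one more tool, called after ">>>" by a JSON object that holds its "api" and its "payload", one argument or row to a line. jog_arm: Moves the arm, as the interface text tells. Its arguments: {"type":"object","properties":{"steps":{"type":"array","items":{"type":"array","items":{"type":"number"}}},"jaw":{"type":"number"},"force":{"type":"number"}},"required":["steps"]}

```bash
mkdir -p pics; ls
python3 - <<'E'
from rig import arm
import cv2,json
o=arm.observe();print({k:(v if isinstance(v,float) else [round(float(x),4) for x in v]) for k,v in o.items()})
for n in("side","top"):
    im=arm.snapshot(n);cv2.imwrite(f"pics/{n}0.png",im[:,:,::-1]);print(n,arm.camera_info(n))
E
```

```text
pics
{'time_s': 0.0, 'joint_pos': [1.229, 0.4684, -0.0116, 1.6036, 0.006, 1.0714, -0.0563], 'qd': [-0.0015, -0.0, 0.0006, -0.0017, 0.0004, 0.0016, -0.0008], 'joint_efforts': [-0.0003, -52.0573, -0.0125, -24.3743, -0.0567, 0.0173, 0.0002], 'position': [0.1911, -0.6207, 0.2136], 'tool_rot': [3.1415, 0.0018, -1.2721], 'force': [0.3437, 0.0989, -0.0562], 'torque': [0.0683, -0.0151, 0.0134], 'width': 0.9972890428166268}
side {'vertical_fov': 55.68237850375578, 'cx': 250.6514945737722, 'cy': 187.4279800223839, 'D': array([0.00758295, 0.        , 0.        , 0.        , 0.        ]), 'world_from_camera': array([[-9.84645207e-01,  1.04380746e-01, -1.39923107e-01,
         4.34558707e-01],
       [-1.74567156e-01, -5.87139228e-01,  7.90439014e-01,
         7.45963999e-01],
       [ 3.52269115e-04,  8.02727965e-01,  5.96345277e-01,
         6.70637297e-01],
       [ 0.00000000e+00,  0.00000000e+00,  0.00000000e+00,
         1.00000000e+00]])}
top {'vertical_fov': 50.86382457995811, 'cx': 252.53083357168194, 'cy': 196.40312645324644, 'D': array([-0.11571325,  0.        ,  0.        ,  0.        ,  0.        ]), 'world_from_camera': array([[-0.00507381,  0.99634299, -0.08529304,  0.4833716 ],
       [-0.99974736, -0.00318641,  0.02224997,  0.01682212],
       [ 0.02189682,  0.08538438,  0.99610744,  1.14411549],
       [ 0.        ,  0.        ,  0.        ,  1.        ]])}
```

View pics/side0.png

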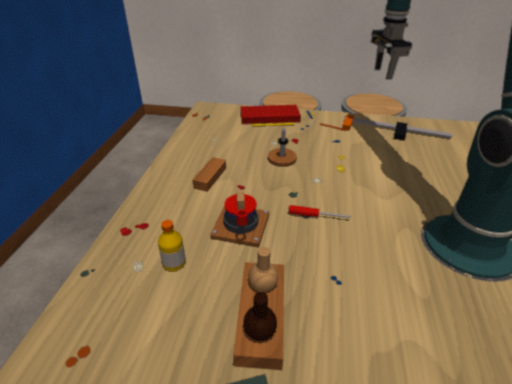

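View pics/top0.png

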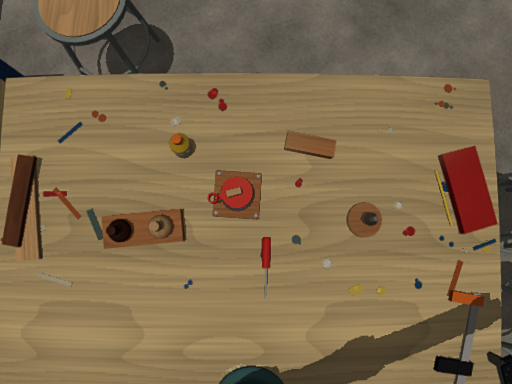

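```bash
cat > h.py <<'E'
import numpy as np,cv2
from rig import arm
def K(n):
    c=arm.camera_info(n);f=192/np.tan(np.radians(c["vertical_fov"]/2))
    return np.array([[f,0,c["cx"]],[0,f,c["cy"]],[0,0,1.]]),np.array(c["D"],float),np.array(c["world_from_camera"])
def ray(n,uv):
    k,D,T=K(n);p=cv2.undistortPoints(np.array([[uv]],float),k,D)[0,0]
    return T[:3,3],T[:3,:3]@np.array([p[0],-p[1],-1.])
def onz(n,uv,z):
    o,d=ray(n,uv);return o+d*(z-o[2])/d[2]
def proj(n,P):
    k,D,T=K(n);q=T[:3,:3].T@(np.array(P,float)-T[:3,3]);q=np.array([q[0],-q[1],-q[2]])
    return cv2.projectPoints(q.reshape(1,1,3),np.zeros(3),np.zeros(3),k,D)[0].ravel()
def tri(a,b):
    (o1,d1),(o2,d2)=ray("top",a),ray("side",b)
    t=np.linalg.lstsq(np.array([d1,-d2]).T,o2-o1,rcond=None)[0]
    p,q=o1+t[0]*d1,o2+t[1]*d2;return (p+q)/2,np.linalg.norm(p-q)
E
python3 - <<'E'
import cv2,numpy as np
for n,bx,nm in[("top",(195,160,275,230),"cov"),("top",(340,190,390,245),"post"),("top",(95,200,195,255),"rack"),("side",(205,175,275,250),"cov"),("side",(260,120,305,170),"post"),("side",(230,235,290,370),"rack")]:
    im=cv2.imread(f"pics/{n}0.png")[bx[1]:bx[3],bx[0]:bx[2]]
    s=4; cv2.imwrite(f"/tmp/{n}{nm}.png",cv2.resize(im,None,fx=s,fy=s,interpolation=cv2.INTER_CUBIC))
a=[cv2.imread(f"/tmp/{x}.png") for x in("topcov","toppost","toprack","sidecov","sidepost","siderack")]
def pad(i,h,w): 
    o=np.zeros((h,w,3),np.uint8);i=i[:h,:w];o[:i.shape[0],:i.shape[1]]=i;return o
cv2.imwrite("pics/crops.png",np.vstack([np.hstack([pad(a[0],300,320),pad(a[1],300,200),pad(a[4],300,200)]),np.hstack([pad(a[3],300,320),pad(a[2],300,400)])]))
E
```

```text
(no output)
```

View pics/crops.png

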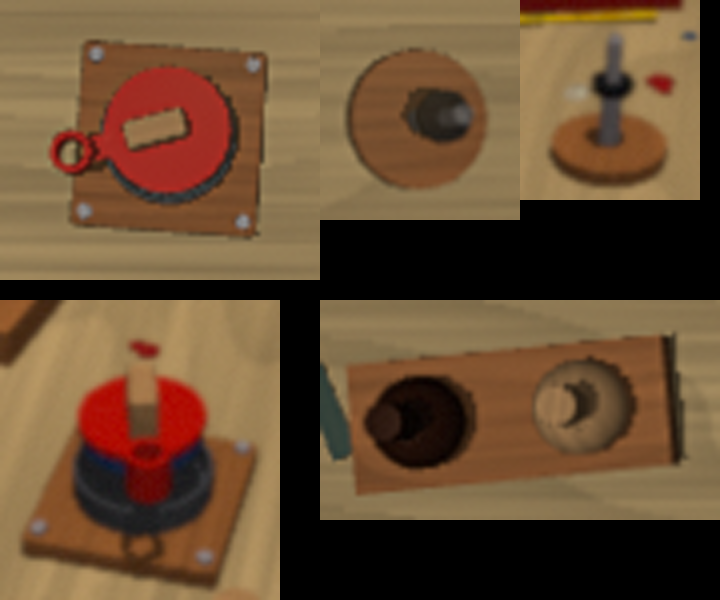

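Run:
```python
from h import *
np.set_printoptions(precision=4,suppress=True)
T=cv2.imread("pics/top0.png");S=cv2.imread("pics/side0.png")
def msk(im,f,box,nm):
    m=np.zeros(im.shape[:2],np.uint8);x0,y0,x1,y1=box
    b,g,r=[im[:,:,i].astype(int) for i in range(3)]
    m[y0:y1,x0:x1]=(f(r,g,b)*255).astype(np.uint8)[y0:y1,x0:x1];return m
def big(m,k=0):
    n,l,s,c=cv2.connectedComponentsWithStats(m);i=np.argsort(-s[1:,4])[k]+1;return s[i],c[i],(l==i).astype(np.uint8)
red=lambda r,g,b:(r>100)&(g<90)&(b<90)&(r>1.8*g)
m=msk(T,red,(200,165,265,220),'');s,c,mm=big(m);print("redtop",s)
op=cv2.morphologyEx(mm,cv2.MORPH_CLOSE,np.ones((9,9)));op2=cv2.morphologyEx(op,cv2.MORPH_OPEN,cv2.getStructuringElement(2,(19,19)))
cn=max(cv2.findContours(op2,0,1)[0],key=cv2.contourArea);e=cv2.minEnclosingCircle(cn);print("disc",e,cv2.fitEllipse(cn));M=cv2.moments(op2,True);dc=(M['m10']/M['m00'],M['m01']/M['m00']);print(dc,"disc",onz("top",dc,.082))
bar=msk(T,lambda r,g,b:(g>110)&(r>140),(224,184,244,201),'');s,c,bm=big(bar);print("bar",s,c,onz("top",c,.114));r=cv2.minAreaRect(np.argwhere(bm)[:,::-1].astype(np.float32));print(r)
print("bar corners",[onz("top",p,.114)[:2] for p in cv2.boxPoints(r)])
print("eye",onz("top",(213,198),.105))
# ring/jig screws
sc=[(219,173.4),(258.4,176),(216,212.6),(255.6,215.4)]
print("screws",[onz("top",p,.019)[:2] for p in sc],np.mean([onz("top",p,.019) for p in sc],0))
print("foot",onz("top",(364.2,219.7),.016),"tip",onz("top",(375.2,219),.12),"side tip",onz("side",(284,129),.12), "collar side",onz("side",(282.9,140.8),.072))
print("tip tri",tri((375.2,219),(284,129)))
p=msk(T,lambda r,g,b:(r>125)&(g>90)&(b>55),(145,210,180,242),'');
print("knob neck top",onz("top",(95+(557-320)/4,200+(406-300)/4),.138),"side necktop",onz("side",(264,250),.138))
print("ball",onz("top",(95+(584-320)/4,200+(405-300)/4),.062))
rc=[(95+(348-320)/4,200+66/4),(95+(661-320)/4,200+36/4),(95+(681-320)/4,200+162/4),(95+(357-320)/4,200+194/4)]
R=np.array([onz("top",q,.04)[:2] for q in rc]);print("rack",R,R.mean(0))
c=R.mean(0);a=(R[1]+R[2]-R[0]-R[3]);a/=np.linalg.norm(a);print("hole maple",c+.055*a)
```

```text
redtop [207 176  46  32 740]
disc ((236.291259765625, 191.72329711914062), 15.878161430358887) ((236.19911193847656, 191.779541015625), (30.53819465637207, 30.705886840820312), 130.5182342529297)
(236.21153846153845, 191.77564102564102) disc [0.5867 0.0362 0.082 ]
bar [226 188  15   8  69] [233.0435 191.4348] [0.5845 0.0437 0.114 ]
((233.0615234375, 191.3922882080078), (4.823818206787109, 13.59439754486084), 74.74488067626953)
bar corners [array([0.5861, 0.0621]), array([0.5952, 0.0284]), array([0.5832, 0.0252]), array([0.5741, 0.0588])]
eye [0.5685 0.0956 0.105 ]
screws [array([0.6449, 0.0856]), array([ 0.6372, -0.0251]), array([0.5348, 0.0937]), array([ 0.5265, -0.0166])] [0.5858 0.0344 0.019 ]
foot [ 0.5127 -0.3247  0.016 ] tip [ 0.5115 -0.3224  0.12  ] side tip [ 0.5128 -0.3154  0.12  ] collar side [ 0.5146 -0.3233  0.072 ]
tip tri (array([ 0.5125, -0.3237,  0.1157]), np.float64(0.0017485919277316114))
knob neck top [0.4951 0.2396 0.138 ] side necktop [0.4968 0.2414 0.138 ]
ball [0.4966 0.2382 0.062 ]
rack [[0.5236 0.4076]
 [0.5439 0.1903]
 [0.458  0.176 ]
 [0.4358 0.3997]] [0.4903 0.2934]
hole maple [0.4956 0.2386]
```

```bash
cat >> h.py <<'E'
from scipy.spatial.transform import Rotation as Ro
def to(pos,yawdeg):
    o=arm.observe();R=Ro.from_euler("xyz",o["tool_rot"]);G=Ro.from_euler("xyz",[np.pi,0,np.radians(yawdeg)])
    print("t",round(o["time_s"],2),"pos",np.round(o["position"],4),"rpy",np.round(np.degrees(o["tool_rot"]),2),"F",np.round(o["force"],2),"w",round(o["width"],3),"q",np.round(o["joint_pos"],2))
    print("shift mm",np.round(R.inv().apply(np.array(pos)-o["position"])*1000,1),"turn",np.round(np.degrees((R.inv()*G).as_rotvec()) if 0 else (R.inv()*G).as_rotvec(degrees=True),2))
E
python3 -c "
from h import *
to([.5846,.0436,.19],15.5)"
```

```text
t 0.1 pos [ 0.1911 -0.6207  0.2137] rpy [ 1.800e+02  9.000e-02 -7.288e+01] F [-0.14  0.05 -1.34] w 1.002 q [ 1.23  0.47 -0.01  1.6   0.01  1.07 -0.06]
shift mm [-519.1 -571.5   24.5] turn [-7.000e-02  8.000e-02 -8.838e+01]
```

>>> {"api": "jog_arm", "payload": {
  "steps": [
    [-0.519, -0.5715, 0.0245, 0, 0, -88.4],
    [-0.519, -0.5715, 0.0245, 0, 0, -88.4],
    [-0.519, -0.5715, 0.0245, 0, 0, -88.4],
    [-0.519, -0.5715, 0.0245, 0, 0, -88.4],
    [-0.519, -0.5715, 0.0245, 0, 0, -88.4],
    [-0.519, -0.5715, 0.0245, 0, 0, -88.4],
    [-0.519, -0.5715, 0.0245, 0, 0, -88.4],
    [-0.519, -0.5715, 0.0245, 0, 0, -88.4]
  ],
  "jaw": 0
}}

```text
time_s: 0.9
position: [0.3955, -0.2754, 0.2018]
tool_rot: [3.141, 0.0, -0.066]
force: [0.3, -1.0, 0.3]
width: 0.502
```

```bash
python3 -c "
from h import *
to([.5846,.0436,.19],15.5)"
```

```text
t 0.9 pos [ 0.3955 -0.2754  0.2018] rpy [179.98   0.    -3.79] F [ 0.31 -1.    0.26] w 0.502 q [ 0.91  0.23 -0.42  1.99  0.12  0.94  0.36]
shift mm [ 167.6 -330.8   11.7] turn [ 2.000e-02  1.000e-02 -1.929e+01]
```

>>> {"api": "jog_arm", "payload": {
  "steps": [
    [0.1676, -0.3308, 0.0117, 0, 0, -19.3],
    [0.1676, -0.3308, 0.0117, 0, 0, -19.3],
    [0.1676, -0.3308, 0.0117, 0, 0, -19.3],
    [0.1676, -0.3308, 0.0117, 0, 0, -19.3],
    [0.1676, -0.3308, 0.0117, 0, 0, -19.3],
    [0.1676, -0.3308, 0.0117, 0, 0, -19.3],
    [0.1676, -0.3308, 0.0117, 0, 0, -19.3],
    [0.1676, -0.3308, 0.0117, 0, 0, -19.3]
  ]
}}

```text
time_s: 1.7
position: [0.5871, 0.0462, 0.1898]
tool_rot: [-3.139, -0.001, 0.27]
force: [-0.5, -0.1, -0.7]
width: 0.499
```

```bash
python3 -c "
from h import *
to([.5846,.0436,.085],15.5)
im=arm.snapshot('side');cv2.imwrite('pics/s1.png',cv2.resize(im[:,:,::-1],None,fx=1.5,fy=1.5))
to([.5846,.0436,.085],15.5)"
```

```text
t 1.7 pos [0.5871 0.0462 0.1898] rpy [-1.7984e+02 -6.0000e-02  1.5480e+01] F [-0.46 -0.11 -0.74] w 0.499 q [ 0.31  0.47 -0.58  1.75  0.29  1.01 -0.11]
shift mm [ -3.2   2.1 104.8] turn [-0.16 -0.06 -0.02]
t 1.75 pos [0.5877 0.048  0.1898] rpy [-1.7977e+02 -1.2000e-01  1.5580e+01] F [1.87 1.03 1.08] w 0.504 q [ 0.31  0.47 -0.58  1.75  0.29  1.01 -0.11]
shift mm [ -4.4   3.8 104.8] turn [-0.23 -0.12  0.08]
```

View pics/s1.png

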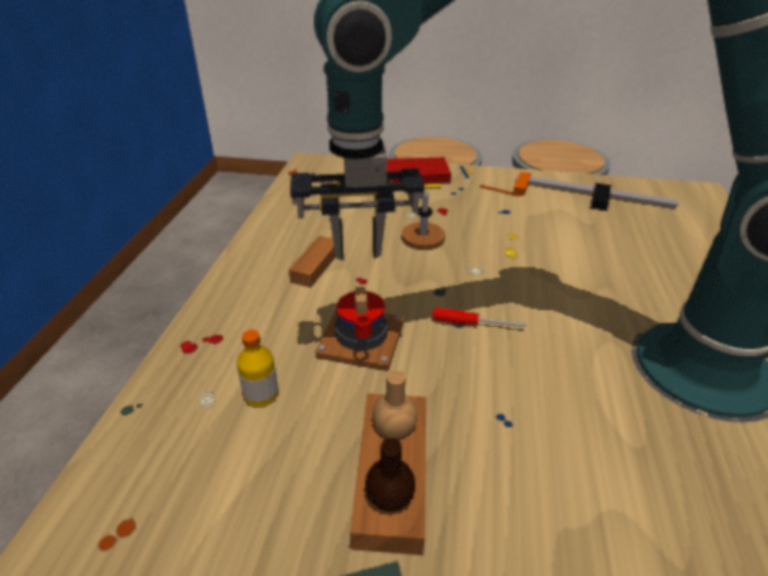

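The gripper is over the cover (fingers at ~(358,250), cover at ~(360,310) in the enlarged picture) with the opening across the bar. I'll let it settle.

>>> {"api": "jog_arm", "payload": {
  "steps": [
    [0, 0, 0, 0, 0, 0],
    [0, 0, 0, 0, 0, 0],
    [0, 0, 0, 0, 0, 0]
  ]
}}

```text
time_s: 2.05
position: [0.5855, 0.0386, 0.19]
tool_rot: [3.141, 0.001, 0.262]
force: [1.0, 0.1, 0.4]
width: 0.502
```

```bash
python3 -c "
from h import *
to([.5846,.0436,.085],15.5)"
```

```text
t 2.05 pos [0.5855 0.0386 0.19  ] rpy [1.7994e+02 5.0000e-02 1.5030e+01] F [1.03 0.09 0.4 ] w 0.502 q [ 0.32  0.46 -0.58  1.76  0.29  1.01 -0.1 ]
shift mm [  0.5  -5.2 105. ] turn [ 0.06  0.05 -0.47]
```

>>> {"api": "jog_arm", "payload": {
  "steps": [
    [0, 0, 0, 0, 0, 0],
    [0, 0, 0, 0, 0, 0],
    [0, 0, 0, 0, 0, 0],
    [0, 0, 0, 0, 0, 0]
  ]
}}

```text
time_s: 2.45
position: [0.586, 0.0403, 0.1903]
tool_rot: [3.141, -0.0, 0.264]
force: [0.2, -0.6, -0.1]
width: 0.502
```

```bash
python3 -c "
from h import *
to([.5846,.0436,.085],15.5)"
```

```text
t 2.45 pos [0.586  0.0403 0.1903] rpy [ 1.7999e+02 -1.0000e-02  1.5140e+01] F [ 0.15 -0.59 -0.08] w 0.502 q [ 0.32  0.46 -0.58  1.75  0.29  1.01 -0.1 ]
shift mm [ -0.5  -3.6 105.3] turn [ 0.01 -0.01 -0.36]
```

>>> {"api": "jog_arm", "payload": {
  "steps": [
    [-0.0003, -0.002, 0.012, 0, 0, -0.2],
    [-0.0005, -0.0036, 0.03, 0, 0, -0.4],
    [-0.0005, -0.0036, 0.05, 0, 0, -0.4],
    [-0.0005, -0.0036, 0.07, 0, 0, -0.4],
    [-0.0005, -0.0036, 0.085, 0, 0, -0.4],
    [-0.0005, -0.0036, 0.095, 0, 0, -0.4],
    [-0.0005, -0.0036, 0.101, 0, 0, -0.4],
    [-0.0005, -0.0036, 0.104, 0, 0, -0.4]
  ]
}}

```text
time_s: 3.25
position: [0.5846, 0.0441, 0.0858]
tool_rot: [-3.141, 0.0, 0.272]
force: [-0.0, 0.4, 0.3]
width: 0.502
```

>>> {"api": "jog_arm", "payload": {
  "steps": [
    [0, 0, 0.0, 0, 0, 0],
    [0, 0, 0, 0, 0, 0],
    [0, 0, 0, 0, 0, 0]
  ]
}}

```text
time_s: 3.55
position: [0.5851, 0.044, 0.0868]
tool_rot: [3.141, -0.001, 0.272]
force: [0.2, -0.5, -0.6]
width: 0.496
```

```bash
python3 -c "
from h import *
to([.5846,.0436,.085],15.5)
im=arm.snapshot('side');im2=arm.snapshot('top');
cv2.imwrite('pics/s2.png',np.hstack([cv2.resize(im[150:270,190:300,::-1],None,fx=4,fy=4),cv2.resize(im2[150:270,180:260,::-1],None,fx=4,fy=4)]))
"
```

```text
t 3.55 pos [0.5851 0.044  0.0868] rpy [ 1.7998e+02 -7.0000e-02  1.5560e+01] F [ 0.19 -0.52 -0.55] w 0.496 q [ 0.26  0.59 -0.52  1.83  0.39  0.82 -0.18]
shift mm [-0.6  0.3  1.8] turn [ 0.02 -0.07  0.06]
```

View pics/s2.png

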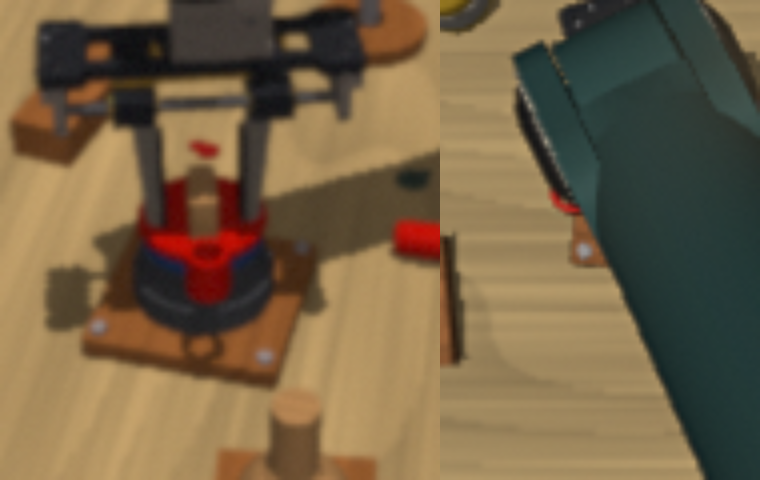

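The fingers straddle the bar symmetrically (fingers at crop x≈150 and 255, bar ≈203), just over the disc. Next I lower 1 mm and grip.

>>> {"api": "jog_arm", "payload": {
  "steps": [
    [0, 0, 0.001, 0, 0, 0],
    [0, 0, 0.001, 0, 0, 0],
    [0, 0, 0.001, 0, 0, 0],
    [0, 0, 0.001, 0, 0, 0],
    [0, 0, 0.001, 0, 0, 0],
    [0, 0, 0.001, 0, 0, 0],
    [0, 0, 0.001, 0, 0, 0],
    [0, 0, 0.001, 0, 0, 0]
  ],
  "jaw": -1,
  "force": 40
}}

```text
time_s: 4.45
position: [0.5847, 0.044, 0.0852]
tool_rot: [3.142, -0.0, 0.272]
force: [0.5, 0.8, -0.6]
width: 0.187
```

>>> {"api": "jog_arm", "payload": {
  "steps": [
    [0, 0, -0.003, 0, 0, 0],
    [0, 0, -0.01, 0, 0, 0],
    [0, 0, -0.02, 0, 0, 0],
    [0, 0, -0.035, 0, 0, 0],
    [0, 0, -0.05, 0, 0, 0],
    [0, 0, -0.065, 0, 0, 0],
    [0, 0, -0.075, 0, 0, 0],
    [0, 0, -0.08, 0, 0, 0]
  ]
}}

```text
time_s: 5.25
position: [0.5853, 0.044, 0.1669]
tool_rot: [3.141, -0.002, 0.272]
force: [0.2, -0.2, -0.6]
width: 0.195
```

```bash
python3 -c "
from h import *
to([.5285,-.378,.165],15.5)
im=arm.snapshot('side');im2=arm.snapshot('top');
cv2.imwrite('pics/s3.png',np.hstack([cv2.resize(im[130:250,190:300,::-1],None,fx=4,fy=4),cv2.resize(im2[150:270,180:260,::-1],None,fx=4,fy=4)]))
"
```

```text
t 5.25 pos [0.5853 0.044  0.1669] rpy [ 1.7996e+02 -1.2000e-01  1.5560e+01] F [ 0.22 -0.17 -0.63] w 0.195 q [ 0.3   0.49 -0.57  1.78  0.31  0.97 -0.12]
shift mm [-167.9  391.3    1.9] turn [ 0.04 -0.12  0.06]
```

View pics/s3.png

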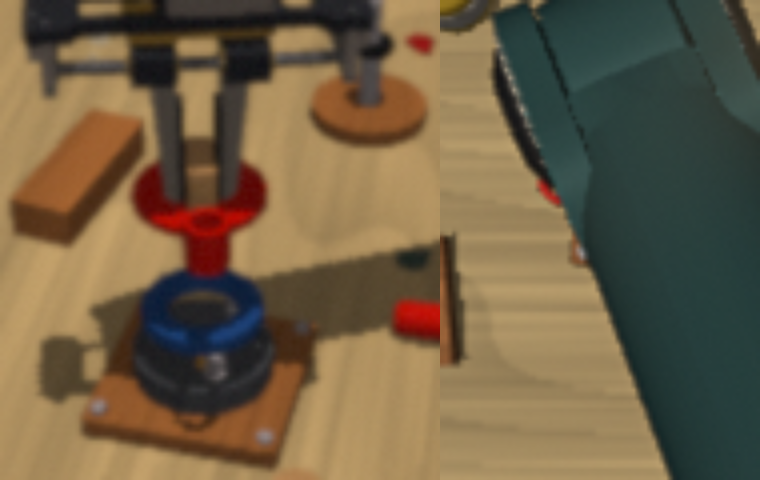

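The cover hangs in the fingers, clear of the ring (eye mouth at side pixel ≈(241.6,184)). I'll check the eye offset against my estimate.

```bash
python3 -c "
from h import *
print(onz('side',(241.6,184.1),.187), np.array([.5853,.044])+.056*np.array([np.cos(np.radians(105.5)),np.sin(np.radians(105.5))]))
print(proj('side',[.5135,-.324,.12]),proj('side',[.5135,-.324,.075]),proj('top',[.5135,-.324,.12]))"
```

```text
[0.57036623 0.09608329 0.187     ] [0.57033465 0.09796331]
[284.0506102 127.7690431] [283.30381063 139.93128889] [375.79895617 218.23136036]
```

>>> {"api": "jog_arm", "payload": {
  "steps": [
    [-0.004, 0.008, 0, 0, 0, 0],
    [-0.012, 0.028, -0.002, 0, 0, 0],
    [-0.025, 0.059, -0.004, 0, 0, 0],
    [-0.042, 0.098, -0.005, 0, 0, 0],
    [-0.06, 0.14, -0.005, 0, 0, 0],
    [-0.078, 0.182, -0.005, 0, 0, 0],
    [-0.096, 0.224, -0.005, 0, 0, 0],
    [-0.113, 0.263, -0.005, 0, 0, 0]
  ]
}}

```text
time_s: 6.15
position: [0.5447, -0.2426, 0.1693]
tool_rot: [-3.141, 0.002, 0.271]
force: [0.6, 0.7, -0.9]
width: 0.193
```

>>> {"api": "jog_arm", "payload": {
  "steps": [
    [-0.016, 0.038, 0, 0, 0, 0],
    [-0.029, 0.069, 0, 0, 0, 0],
    [-0.039, 0.092, 0, 0, 0, 0],
    [-0.046, 0.109, 0, 0, 0, 0],
    [-0.051, 0.12, 0, 0, 0, 0],
    [-0.054, 0.126, 0, 0, 0, 0],
    [-0.055, 0.128, 0, 0, 0, 0],
    [-0.055, 0.128, 0, 0, 0, 0]
  ]
}}

```text
time_s: 6.95
position: [0.5281, -0.3768, 0.1702]
tool_rot: [-3.141, -0.0, 0.273]
force: [-0.2, 0.2, -1.0]
width: 0.192
```

>>> {"api": "jog_arm", "payload": {
  "steps": [
    [0, 0, 0, 0, 0, 0],
    [0, 0, 0, 0, 0, 0],
    [0, 0, 0, 0, 0, 0],
    [0, 0, 0, 0, 0, 0]
  ]
}}

```text
time_s: 7.35
position: [0.5279, -0.3774, 0.1703]
tool_rot: [3.141, -0.0, 0.272]
force: [0.7, 0.0, -1.4]
width: 0.192
```

```bash
python3 -c "
from h import *
to([.5282,-.377,.165],15.5)
im=arm.snapshot('side');im2=arm.snapshot('top');
cv2.imwrite('pics/s4.png',np.hstack([cv2.resize(im[70:170,240:320,::-1],None,fx=5,fy=5),cv2.resize(im2[170:270,335:415,::-1],None,fx=5,fy=5)]))
"
```

```text
t 7.35 pos [ 0.5279 -0.3774  0.1703] rpy [179.99  -0.    15.6 ] F [ 0.7   0.02 -1.43] w 0.192 q [ 0.9   0.56 -0.47  1.62  0.29  1.03  0.62]
shift mm [ 0.4 -0.3  5.3] turn [ 0.01 -0.    0.1 ]
```

View pics/s4.png

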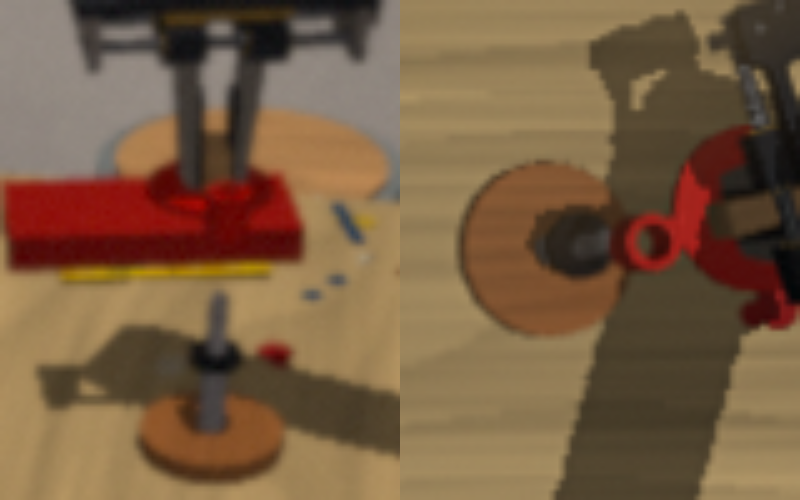

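```bash
python3 -c "
from h import *
print('eye',onz('top',(384.8,218.0),.19), 'exp',[.5279-.015,-.3774+.054])
print('tip',onz('top',(374.6,217.4),.118), onz('side',(283.6,128.4),.118))
im=arm.snapshot('top')[:,:,:].astype(int)
sub=im[205:232,370:395]
m=((sub[:,:,0]>110)&(sub[:,:,1]<90)).astype(np.uint8)
for r in m: print(''.join('#' if x else '.' for x in r))
g=arm.snapshot('top')[205:232,360:385].mean(2).astype(int)
print(g[6:22])
"
```

```text
eye [ 0.51180847 -0.32308195  0.19      ] exp [0.5129, -0.3234]
tip [ 0.51573409 -0.32153246  0.118     ] [ 0.5147817  -0.32321338  0.118     ]
####.................###.
######...............####
######...............####
#######.............#####
#######.............#####
######..............#####
....................#####
....................#####
.............############
............#############
...........###....#######
...........##......######
..........###......######
..........###......######
..........###......######
...........##......##..#.
...........###....###....
............########.....
.......#.....######......
......###................
.....####................
########.................
########.................
########.................
########.................
########.................
#######..................
[[87 86 87 88 80 81 81 79 54 53 52 51 51 60 70 53 49 47 47 54 62 62 61 60
  61]
 [83 83 77 76 53 52 51 49 45 46 41 41 40 44 46 45 46 46 46 48 55 57 56 59
  61]
 [85 85 56 52 50 49 47 38 39 37 36 32 31 32 35 41 45 48 45 42 43 44 50 62
  64]
 [88 85 55 50 
[... 326 characters left out ...]
37 35 36 44 54 51 49 52 55 63 64 37 32 32 63 74 70 64
  63]
 [66 52 51 50 33 35 37 36 36 47 56 52 48 50 55 61 59 37 31 33 60 76 72 65
  63]
 [81 65 50 50 36 32 35 35 35 42 52 50 47 46 49 50 46 35 33 32 47 72 74 69
  60]
 [83 82 54 49 41 30 34 33 34 33 43 43 40 36 34 31 34 40 37 30 34 63 77 75
  59]
 [87 87 67 51 49 30 32 32 31 32 33 31 29 25 24 27 40 57 50 35 30 44 62 73
  70]
 [87 89 85 66 62 39 31 30 30 30 30 30 27 27 26 34 57 75 71 50 33 34 42 55
  64]
 [85 85 85 83 82 63 56 43 34 28 30 29 30 34 45 57 75 84 82 63 41 46 50 51
  55]
 [82 82 84 83 85 83 83 73 61 49 50 52 55 65 73 80 84 85 78 56 47 60 64 63
  63]
 [84 83 85 83 85 84 86 85 84 75 76 77 80 85 86 85 85 85 68 43 51 62 64 63
  63]]
```

>>> {"api": "jog_arm", "payload": {
  "steps": [
    [0.001, 0.0003, 0.004, 0, 0, 0],
    [0.002, 0.0005, 0.012, 0, 0, 0],
    [0.002, 0.0005, 0.02, 0, 0, 0],
    [0.002, 0.0005, 0.028, 0, 0, 0],
    [0.002, 0.0005, 0.032, 0, 0, 0],
    [0.002, 0.0005, 0.033, 0, 0, 0],
    [0.002, 0.0005, 0.033, 0, 0, 0],
    [0.002, 0.0005, 0.033, 0, 0, 0]
  ]
}}

```text
time_s: 8.35
position: [0.53, -0.3778, 0.1375]
tool_rot: [3.141, -0.0, 0.272]
force: [-0.1, -0.7, -1.2]
width: 0.197
```

```bash
python3 -c "
from h import *
to([.53,-.377,.137],15.5)
im=arm.snapshot('side');im2=arm.snapshot('top');
cv2.imwrite('pics/s5.png',np.hstack([cv2.resize(im[100:160,260:310,::-1],None,fx=8,fy=8,interpolation=2),cv2.resize(im2[190:250,350:400,::-1],None,fx=8,fy=8,interpolation=2)]))
"
```

```text
t 8.35 pos [ 0.53   -0.3778  0.1375] rpy [ 1.7997e+02 -2.0000e-02  1.5570e+01] F [-0.11 -0.72 -1.21] w 0.197 q [ 0.89  0.6  -0.46  1.64  0.31  0.97  0.6 ]
shift mm [ 0.2 -0.8  0.5] turn [ 0.03 -0.02  0.07]
```

View pics/s5.png

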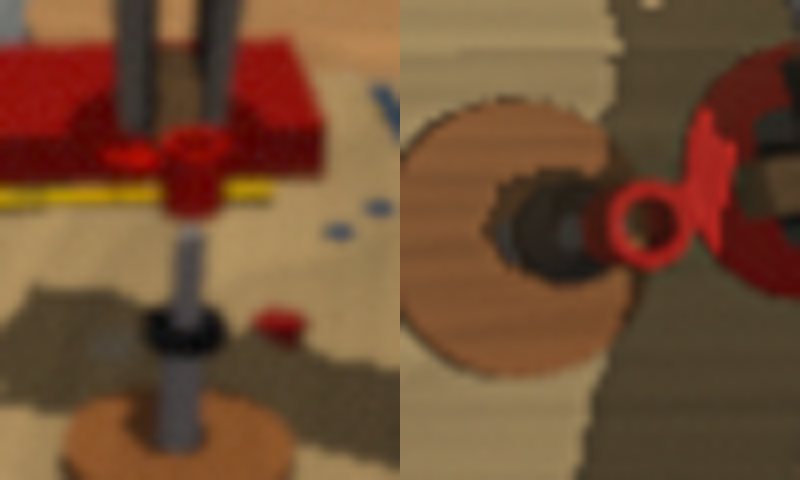

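```bash
python3 -c "
from h import *
print(onz('top',(380.8,217.7),.1575),onz('top',(375.1,217.7),.12))"
```

```text
[ 0.51361134 -0.32438713  0.1575    ] [ 0.51488622 -0.32218012  0.12      ]
```

>>> {"api": "jog_arm", "payload": {
  "steps": [
    [0.0008, -0.001, 0.0, 0, 0, 0],
    [0.0008, -0.001, 0.003, 0, 0, 0],
    [0.0008, -0.001, 0.006, 0, 0, 0],
    [0.0008, -0.001, 0.01, 0, 0, 0],
    [0.0008, -0.001, 0.014, 0, 0, 0],
    [0.0008, -0.001, 0.018, 0, 0, 0],
    [0.0008, -0.001, 0.02, 0, 0, 0],
    [0.0008, -0.001, 0.02, 0, 0, 0]
  ]
}}

```text
time_s: 9.25
position: [0.5301, -0.3764, 0.1167]
tool_rot: [-3.141, 0.001, 0.272]
force: [0.1, 0.7, -1.1]
width: 0.195
```

```bash
python3 -c "
from h import *
to([.53,-.377,.085],15.5)
im=arm.snapshot('side');im2=arm.snapshot('top');
cv2.imwrite('pics/s6.png',np.hstack([cv2.resize(im[100:160,260:310,::-1],None,fx=8,fy=8,interpolation=2),cv2.resize(im2[190:250,350:400,::-1],None,fx=8,fy=8,interpolation=2)]))
"
```

```text
t 9.25 pos [ 0.5301 -0.3764  0.1167] rpy [-1.7997e+02  3.0000e-02  1.5570e+01] F [ 0.15  0.72 -1.14] w 0.195 q [ 0.89  0.63 -0.45  1.65  0.32  0.94  0.59]
shift mm [-0.2  0.6 31.7] turn [-0.03  0.03  0.07]
```

View pics/s6.png

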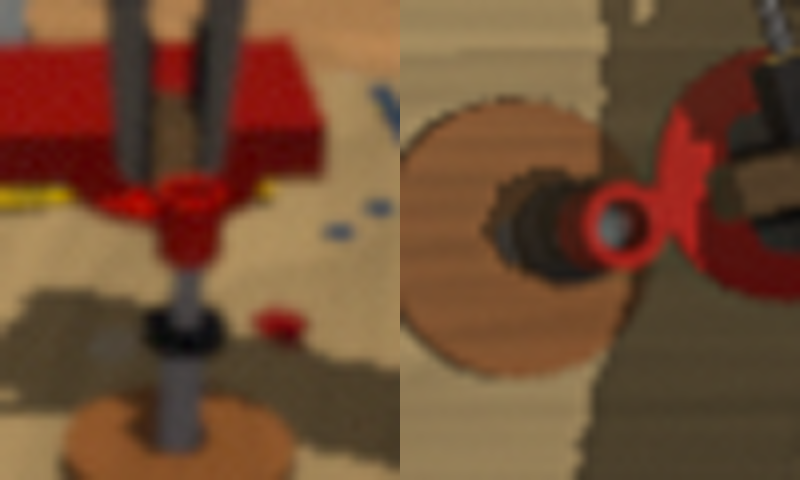

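The pin shows inside the bore (≈(614,225) in the right crop) with no contact force, so I continue down.

>>> {"api": "jog_arm", "payload": {
  "steps": [
    [0, 0, 0.003, 0, 0, 0],
    [0, 0, 0.007, 0, 0, 0],
    [0, 0, 0.012, 0, 0, 0],
    [0, 0, 0.017, 0, 0, 0],
    [0, 0, 0.022, 0, 0, 0],
    [0, 0, 0.026, 0, 0, 0],
    [0, 0, 0.028, 0, 0, 0],
    [0, 0, 0.029, 0, 0, 0]
  ]
}}

```text
time_s: 10.15
position: [0.5302, -0.3765, 0.0879]
tool_rot: [-3.141, 0.0, 0.272]
force: [0.1, -1.0, -1.4]
width: 0.194
```

>>> {"api": "jog_arm", "payload": {
  "steps": [
    [0, 0, 0.0005, 0, 0, 0],
    [0, 0, 0.001, 0, 0, 0],
    [0, 0, 0.0015, 0, 0, 0],
    [0, 0, 0.002, 0, 0, 0],
    [0, 0, 0.0025, 0, 0, 0],
    [0, 0, 0.0025, 0, 0, 0]
  ]
}}

```text
time_s: 10.75
position: [0.5303, -0.3765, 0.0857]
tool_rot: [3.142, 0.0, 0.272]
force: [0.5, 0.1, -1.2]
width: 0.189
```

```bash
python3 -c "
from h import *
to([.53,-.377,.085],15.5)
im=arm.snapshot('side');im2=arm.snapshot('top');
cv2.imwrite('pics/s7.png',np.hstack([cv2.resize(im[100:160,260:310,::-1],None,fx=8,fy=8,interpolation=2),cv2.resize(im2[190:250,350:400,::-1],None,fx=8,fy=8,interpolation=2)]))
"
```

```text
t 10.75 pos [ 0.5303 -0.3765  0.0857] rpy [180.     0.    15.57] F [ 0.49  0.11 -1.21] w 0.189 q [ 0.87  0.66 -0.44  1.67  0.34  0.88  0.57]
shift mm [-0.4  0.4  0.7] turn [0.   0.   0.07]
```

View pics/s7.png

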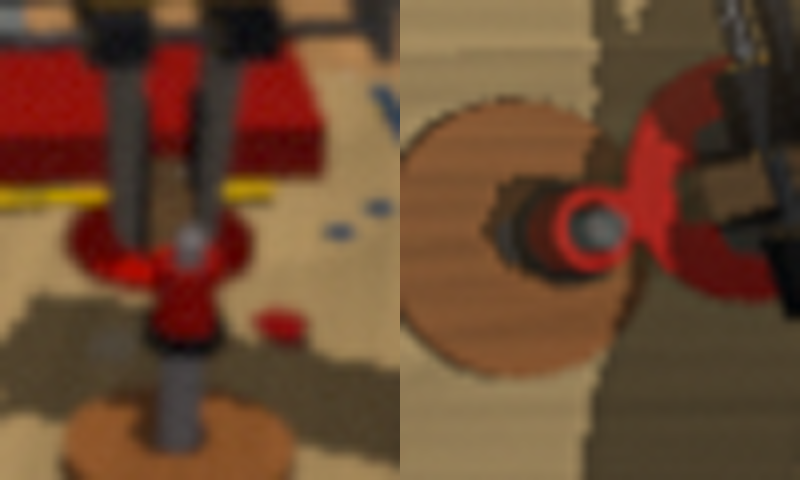

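The pin tip sticks out of the eye (left crop (192,235)) and the sleeve is nearly on the collar.

>>> {"api": "jog_arm", "payload": {
  "steps": [
    [0, 0, 0.0005, 0, 0, 0],
    [0, 0, 0.001, 0, 0, 0],
    [0, 0, 0.0013, 0, 0, 0],
    [0, 0, 0.0013, 0, 0, 0]
  ]
}}

```text
time_s: 11.25
position: [0.5305, -0.3766, 0.0851]
tool_rot: [3.141, -0.0, 0.272]
force: [-1.6, 0.2, 4.9]
width: 0.194
```

>>> {"api": "jog_arm", "payload": {
  "steps": [
    [0, 0, 0, 0, 0, 0],
    [0, 0, 0, 0, 0, 0],
    [0, 0, 0, 0, 0, 0],
    [0, 0, 0, 0, 0, 0],
    [0, 0, 0, 0, 0, 0],
    [0, 0, 0, 0, 0, 0],
    [0, 0, 0, 0, 0, 0]
  ],
  "jaw": 0
}}

```text
time_s: 11.95
position: [0.5303, -0.3765, 0.0843]
tool_rot: [3.142, 0.0, 0.272]
force: [-0.7, 0.3, -0.3]
width: 0.498
```

```bash
python3 -c "
from h import *
to([.4965,.2392,.2],0)
im=arm.snapshot('side');im2=arm.snapshot('top');
cv2.imwrite('pics/s8.png',np.hstack([cv2.resize(im[100:160,260:310,::-1],None,fx=8,fy=8,interpolation=2),cv2.resize(im2[190:250,350:400,::-1],None,fx=8,fy=8,interpolation=2)]))
"
```

```text
t 11.95 pos [ 0.5303 -0.3765  0.0843] rpy [180.     0.    15.57] F [-0.72  0.29 -0.27] w 0.498 q [ 0.87  0.67 -0.44  1.67  0.34  0.88  0.57]
shift mm [ 132.7 -602.2 -115.7] turn [ 0.    0.   15.57]
```

View pics/s8.png

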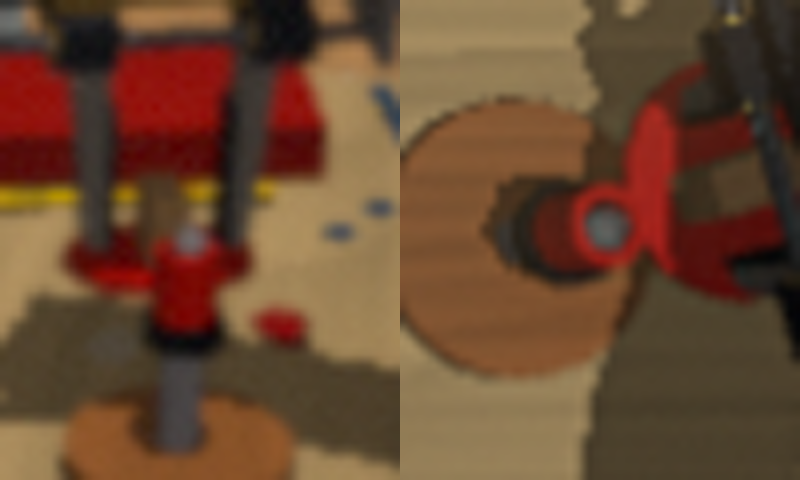

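The cover is released, sagging slightly with its sleeve on the collar. Rising straight up.

>>> {"api": "jog_arm", "payload": {
  "steps": [
    [0, 0, -0.004, 0, 0, 0],
    [0, 0, -0.012, 0, 0, 0],
    [0, 0, -0.025, 0, 0, 0],
    [0, 0, -0.045, 0, 0, 0],
    [0, 0, -0.07, 0, 0, 0],
    [0, 0, -0.095, 0, 0, 0],
    [0, 0, -0.115, 0, 0, 0],
    [0, 0, -0.126, 0, 0, 0]
  ]
}}

```text
time_s: 12.85
position: [0.5313, -0.377, 0.2138]
tool_rot: [3.138, -0.003, 0.272]
force: [0.2, -0.1, 0.4]
width: 0.497
```

```bash
python3 -c "
from h import *
to([.4965,.2392,.2],0)
im=arm.snapshot('side');im2=arm.snapshot('top');
cv2.imwrite('pics/s9.png',np.hstack([cv2.resize(im[100:160,260:310,::-1],None,fx=8,fy=8,interpolation=2),cv2.resize(im2[190:250,350:400,::-1],None,fx=8,fy=8,interpolation=2)]))
"
```

```text
t 12.85 pos [ 0.5313 -0.377   0.2138] rpy [ 1.7981e+02 -1.5000e-01  1.5570e+01] F [ 0.23 -0.07  0.37] w 0.497 q [ 0.91  0.52 -0.49  1.58  0.27  1.1   0.63]
shift mm [ 131.9 -602.9   12.1] turn [ 0.17 -0.17 15.57]
```

View pics/s9.png

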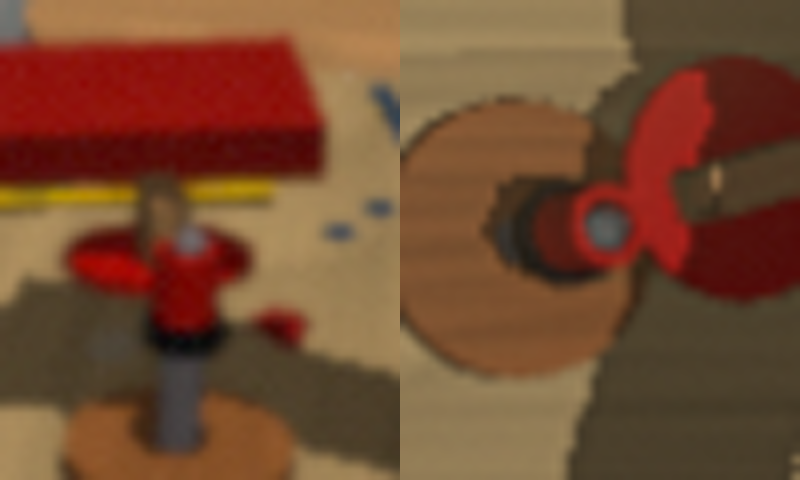

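>>> {"api": "jog_arm", "payload": {
  "steps": [
    [0.002, -0.01, 0, 0, 0, 0.5],
    [0.007, -0.034, 0.002, 0, 0, 2],
    [0.016, -0.072, 0.004, 0, 0, 4],
    [0.025, -0.116, 0.006, 0, 0, 6],
    [0.035, -0.16, 0.008, 0, 0, 8],
    [0.045, -0.205, 0.01, 0, 0, 10],
    [0.055, -0.25, 0.012, 0, 0, 10],
    [0.065, -0.295, 0.012, 0, 0, 10]
  ],
  "jaw": 0.2
}}

```text
time_s: 13.75
position: [0.5119, -0.0724, 0.1969]
tool_rot: [-3.141, 0.003, 0.097]
force: [1.2, 0.8, -0.2]
width: 0.594
```

```bash
python3 -c "
from h import *
to([.4965,.2392,.2],5.5)"
```

```text
t 13.75 pos [ 0.5119 -0.0724  0.1969] rpy [-1.7995e+02  1.6000e-01  5.5700e+00] F [ 1.17  0.78 -0.22] w 0.594 q [ 0.56  0.33 -0.57  1.91  0.22  0.96 -0.02]
shift mm [  14.9 -311.6   -2.8] turn [-0.05  0.16  0.07]
```

>>> {"api": "jog_arm", "payload": {
  "steps": [
    [0.002, -0.045, 0, 0, 0, 0],
    [0.004, -0.09, 0, 0, 0, 0],
    [0.006, -0.135, 0, 0, 0, 0],
    [0.009, -0.18, 0, 0, 0, 0],
    [0.011, -0.22, 0, 0, 0, 0],
    [0.013, -0.255, 0, 0, 0, 0],
    [0.014, -0.28, 0, 0, 0, 0],
    [0.015, -0.297, 0, 0, 0, 0]
  ]
}}

```text
time_s: 14.55
position: [0.4976, 0.2247, 0.1971]
tool_rot: [-3.141, 0.003, 0.1]
force: [0.8, -1.5, 0.4]
width: 0.595
```

>>> {"api": "jog_arm", "payload": {
  "steps": [
    [0, -0.008, 0, 0, 0, 0],
    [0, -0.012, 0, 0, 0, 0],
    [0, -0.014, 0, 0, 0, 0],
    [0, -0.014, 0, 0, 0, 0],
    [0, -0.014, 0, 0, 0, 0],
    [0, -0.014, 0, 0, 0, 0]
  ]
}}

```text
time_s: 15.15
position: [0.4987, 0.2352, 0.1984]
tool_rot: [3.141, -0.0, 0.096]
force: [-1.0, 0.5, -0.2]
width: 0.597
```

```bash
python3 -c "
from h import *
to([.4965,.2392,.097],5.5)
im=arm.snapshot('side');cv2.imwrite('pics/s10.png',cv2.resize(im[150:350,180:360,::-1],None,fx=3,fy=3))
"
```

```text
t 15.15 pos [0.4987 0.2352 0.1984] rpy [179.98  -0.     5.49] F [-0.96  0.54 -0.24] w 0.597 q [ 0.03  0.41 -0.66  1.83  0.3   1.   -0.66]
shift mm [ -1.8  -4.2 101.4] turn [ 0.02 -0.   -0.01]
```

View pics/s10.png

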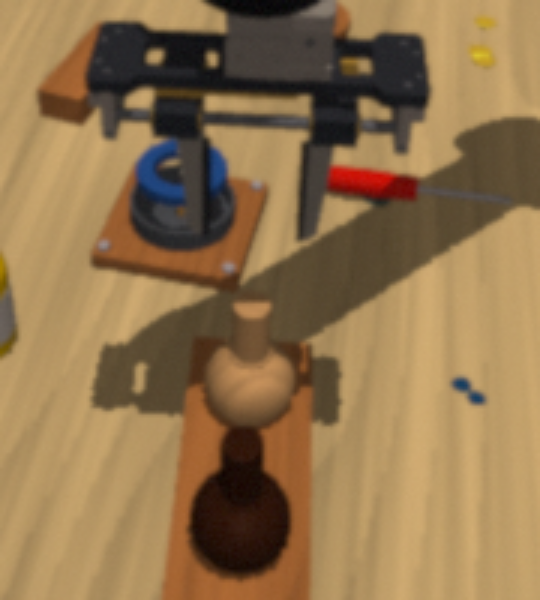

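The open fingers (tips at crop x≈197 and 307, centre 252) are in line with the maple neck (x≈253). Descending.

>>> {"api": "jog_arm", "payload": {
  "steps": [
    [-0.001, -0.002, 0.004, 0, 0, 0],
    [-0.0018, -0.004, 0.014, 0, 0, 0],
    [-0.0018, -0.004, 0.03, 0, 0, 0],
    [-0.0018, -0.004, 0.05, 0, 0, 0],
    [-0.0018, -0.004, 0.07, 0, 0, 0],
    [-0.0018, -0.004, 0.087, 0, 0, 0],
    [-0.0018, -0.004, 0.097, 0, 0, 0],
    [-0.0018, -0.004, 0.101, 0, 0, 0]
  ]
}}

```text
time_s: 16.0
position: [0.4954, 0.2397, 0.0959]
tool_rot: [3.141, 0.002, 0.098]
force: [0.0, 0.0, 0.7]
width: 0.599
```

>>> {"api": "jog_arm", "payload": {
  "steps": [
    [0, 0, 0, 0, 0, 0],
    [0, 0, 0, 0, 0, 0],
    [0, 0, 0, 0, 0, 0]
  ]
}}

```text
time_s: 16.3
position: [0.4968, 0.2402, 0.0981]
tool_rot: [-3.141, -0.001, 0.097]
force: [0.0, 0.1, -0.5]
width: 0.599
```

```bash
python3 -c "
from h import *
to([.4965,.2392,.097],5.5)
im=arm.snapshot('side');cv2.imwrite('pics/s11.png',cv2.resize(im[200:350,210:320,::-1],None,fx=4,fy=4))
"
```

```text
t 16.3 pos [0.4968 0.2402 0.0981] rpy [-1.7998e+02 -8.0000e-02  5.5700e+00] F [ 0.03  0.15 -0.49] w 0.599 q [-0.04  0.54 -0.6   1.91  0.41  0.82 -0.76]
shift mm [-0.4  0.9  1.1] turn [-0.02 -0.08  0.07]
```

View pics/s11.png

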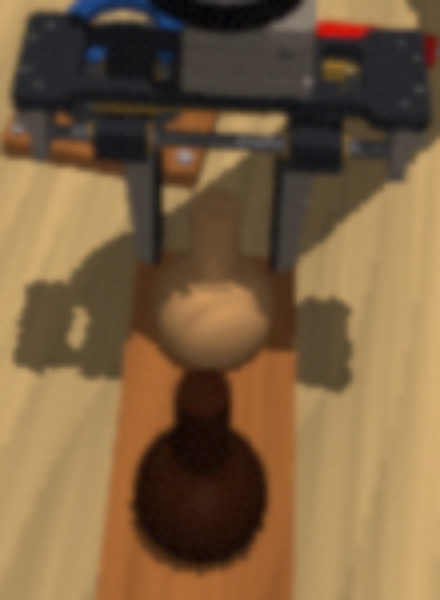

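The fingers straddle the maple neck (crop x≈145/285, neck ≈215). Closing with 40 N.

>>> {"api": "jog_arm", "payload": {
  "steps": [
    [0, 0.0005, 0, 0, 0, 0],
    [0, 0.0005, 0, 0, 0, 0],
    [0, 0.0005, 0, 0, 0, 0],
    [0, 0.0005, 0, 0, 0, 0],
    [0, 0.0005, 0, 0, 0, 0],
    [0, 0.0005, 0, 0, 0, 0],
    [0, 0.0005, 0, 0, 0, 0],
    [0, 0.0005, 0, 0, 0, 0]
  ],
  "jaw": -1,
  "force": 42
}}

```text
time_s: 17.15
position: [0.4967, 0.2394, 0.0975]
tool_rot: [-3.141, -0.001, 0.097]
force: [1.8, 0.0, 0.8]
width: 0.276
```

>>> {"api": "jog_arm", "payload": {
  "steps": [
    [0, 0, -0.003, 0, 0, 0],
    [0, 0, -0.01, 0, 0, 0],
    [0, 0, -0.022, 0, 0, 0],
    [0, 0, -0.04, 0, 0, 0],
    [0, 0, -0.06, 0, 0, 0],
    [0, 0, -0.078, 0, 0, 0],
    [0, 0, -0.09, 0, 0, 0],
    [0, 0, -0.095, 0, 0, 0]
  ]
}}

```text
time_s: 17.95
position: [0.4967, 0.2397, 0.194]
tool_rot: [-3.141, -0.002, 0.097]
force: [0.8, 0.7, -1.2]
width: 0.274
```

```bash
python3 -c "
from h import *
to([.5868,.0358,.19],5.5)
im=arm.snapshot('side');cv2.imwrite('pics/s12.png',cv2.resize(im[150:350,180:360,::-1],None,fx=3,fy=3))
"
```

```text
t 17.95 pos [0.4967 0.2397 0.194 ] rpy [-1.7998e+02 -1.2000e-01  5.5700e+00] F [ 0.79  0.67 -1.24] w 0.274 q [ 0.02  0.41 -0.66  1.83  0.3   0.99 -0.67]
shift mm [ 69.8 211.7   4.1] turn [-0.02 -0.12  0.07]
```

View pics/s12.png

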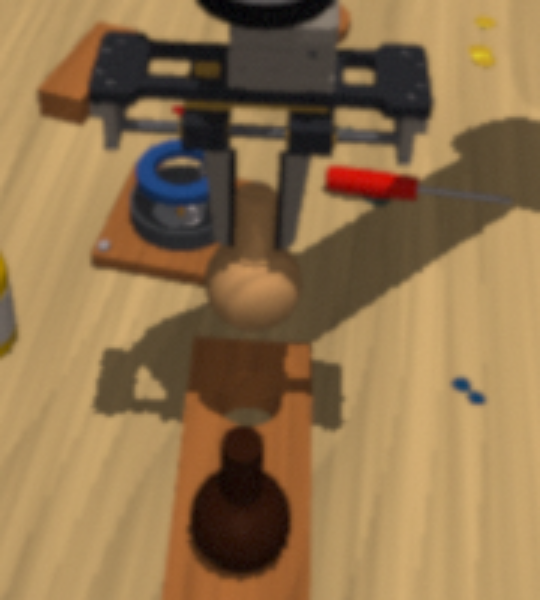

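```bash
python3 -c "
from h import *
for n,bx in (('top',(205,165,270,225)),('side',(215,185,265,245))):
    im=arm.snapshot(n).astype(int);r,g,b=im[:,:,0],im[:,:,1],im[:,:,2]
    m=np.zeros(r.shape,np.uint8);x0,y0,x1,y1=bx
    m[y0:y1,x0:x1]=((b>1.4*r)&(b>60)&(b>1.2*g))[y0:y1,x0:x1]
    if n=='top': cv2.imwrite('pics/t12.png',cv2.resize(im[150:240,180:290,::-1].astype(np.uint8),None,fx=5,fy=5))
    c=max(cv2.findContours(m,0,1)[0],key=cv2.contourArea);e=cv2.fitEllipse(c);print(n,cv2.boundingRect(c),e,onz(n,e[0],.075 if n=='top' else .07))
"
```

```text
top (222, 178, 30, 30) ((236.35133361816406, 192.28765869140625), (28.974153518676758, 29.239320755004883), 117.91062927246094) [0.58603536 0.03591199 0.075     ]
side (226, 197, 24, 22) ((237.8597869873047, 208.0319061279297), (19.451162338256836, 23.58478546142578), 108.69595336914062) [0.5923824  0.04316987 0.07      ]
```

View pics/t12.png

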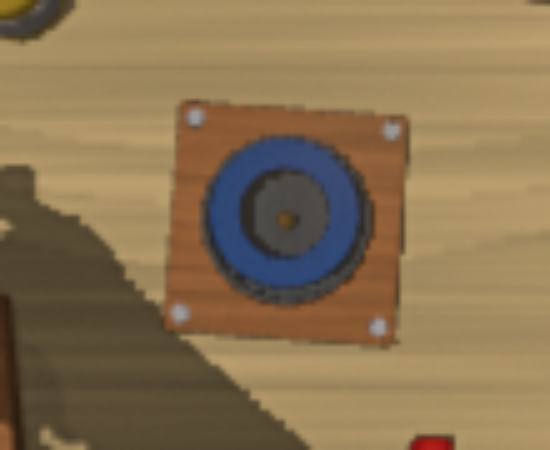

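The blue ring is clear, centre at top pixel (236.4,192.3), so (0.5865, 0.036). The side fit is spoiled by a finger in front of the ring, so I ignore it.

>>> {"api": "jog_arm", "payload": {
  "steps": [
    [0.003, 0.008, 0, 0, 0, 0],
    [0.01, 0.03, 0, 0, 0, 0],
    [0.021, 0.063, 0, 0, 0, 0],
    [0.033, 0.1, 0, 0, 0, 0],
    [0.045, 0.137, 0, 0, 0, 0],
    [0.055, 0.168, 0, 0, 0, 0],
    [0.063, 0.19, 0, 0, 0, 0],
    [0.068, 0.205, 0, 0, 0, 0]
  ]
}}

```text
time_s: 18.9
position: [0.5842, 0.0388, 0.1912]
tool_rot: [3.141, 0.002, 0.094]
force: [-0.0, 0.8, -1.7]
width: 0.275
```

>>> {"api": "jog_arm", "payload": {
  "steps": [
    [0.001, 0.004, 0, 0, 0, 0],
    [0.0016, 0.006, 0, 0, 0, 0],
    [0.0016, 0.006, 0.002, 0, 0, 0],
    [0.0016, 0.006, 0.006, 0, 0, 0],
    [0.0016, 0.006, 0.01, 0, 0, 0],
    [0.0016, 0.006, 0.013, 0, 0, 0],
    [0.0016, 0.006, 0.015, 0, 0, 0],
    [0.0016, 0.006, 0.015, 0, 0, 0]
  ]
}}

```text
time_s: 19.7
position: [0.5858, 0.0363, 0.177]
tool_rot: [-3.142, 0.001, 0.098]
force: [-0.4, 0.0, -2.5]
width: 0.273
```

```bash
python3 -c "
from h import *
to([.5865,.036,.1315],5.5)
im=arm.snapshot('side');im2=arm.snapshot('top');
cv2.imwrite('pics/s13.png',np.hstack([cv2.resize(im[140:250,190:290,::-1],None,fx=4,fy=4),cv2.resize(im2[150:260,180:270,::-1],None,fx=4,fy=4)]))
"
```

```text
t 19.7 pos [0.5858 0.0363 0.177 ] rpy [-1.80e+02  4.00e-02  5.59e+00] F [-0.4   0.01 -2.51] w 0.273 q [ 0.33  0.48 -0.59  1.77  0.31  0.99 -0.28]
shift mm [ 0.7  0.3 45.5] turn [-0.    0.04  0.09]
```

View pics/s13.png

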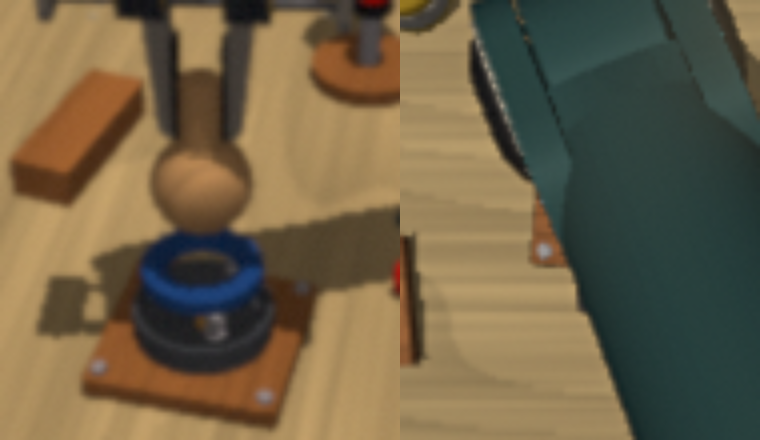

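The ball (crop x≈202) is centred over the ring (x≈202). Descending to just above contact.

>>> {"api": "jog_arm", "payload": {
  "steps": [
    [0.0004, 0.0002, 0.003, 0, 0, 0],
    [0.0007, 0.0003, 0.009, 0, 0, 0],
    [0.0007, 0.0003, 0.017, 0, 0, 0],
    [0.0007, 0.0003, 0.025, 0, 0, 0],
    [0.0007, 0.0003, 0.033, 0, 0, 0],
    [0.0007, 0.0003, 0.039, 0, 0, 0],
    [0.0007, 0.0003, 0.042, 0, 0, 0],
    [0.0007, 0.0003, 0.042, 0, 0, 0]
  ]
}}

```text
time_s: 20.6
position: [0.5867, 0.0358, 0.135]
tool_rot: [3.142, 0.001, 0.097]
force: [-0.4, 0.0, -1.7]
width: 0.273
```

>>> {"api": "jog_arm", "payload": {
  "steps": [
    [0, 0, 0.001, 0, 0, 0],
    [0, 0, 0.002, 0, 0, 0],
    [0, 0, 0.003, 0, 0, 0],
    [0, 0, 0.004, 0, 0, 0],
    [0, 0, 0.005, 0, 0, 0],
    [0, 0, 0.005, 0, 0, 0]
  ]
}}

```text
time_s: 21.2
position: [0.5872, 0.0359, 0.1306]
tool_rot: [3.141, -0.001, 0.097]
force: [-0.3, 0.2, 3.0]
width: 0.275
```

```bash
python3 -c "
from h import *
to([.5865,.036,.1115],5.5)
print(arm.observe()['torque'])
im=arm.snapshot('side')
cv2.imwrite('pics/s14.png',cv2.resize(im[140:250,190:290,::-1],None,fx=5,fy=5))
"
```

```text
t 21.2 pos [0.5872 0.0359 0.1306] rpy [ 1.7999e+02 -4.0000e-02  5.5600e+00] F [-0.34  0.22  2.97] w 0.275 q [ 0.31  0.54 -0.56  1.8   0.35  0.91 -0.31]
shift mm [-0.7 -0.2 19.1] turn [ 0.01 -0.04  0.06]
[-0.1170774   0.01892024 -0.00967334]
```

View pics/s14.png

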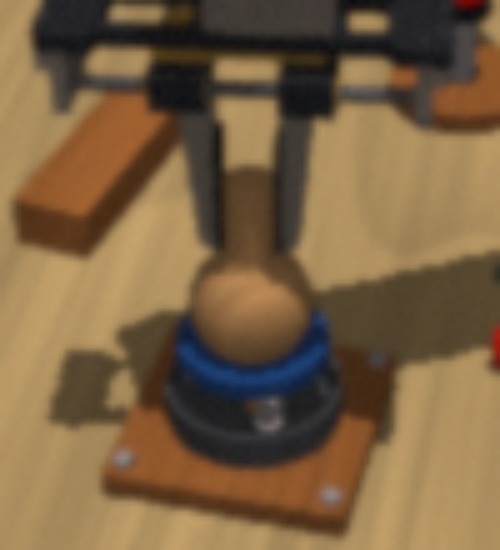

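The ball sits centred in the ring, and contact came at the expected height. Pressing.

>>> {"api": "jog_arm", "payload": {
  "steps": [
    [0, 0, 0.002, 0, 0, 0],
    [0, 0, 0.005, 0, 0, 0],
    [0, 0, 0.008, 0, 0, 0],
    [0, 0, 0.011, 0, 0, 0],
    [0, 0, 0.014, 0, 0, 0],
    [0, 0, 0.016, 0, 0, 0],
    [0, 0, 0.0175, 0, 0, 0],
    [0, 0, 0.0175, 0, 0, 0]
  ]
}}

```text
time_s: 22.05
position: [0.5874, 0.0357, 0.1137]
tool_rot: [3.141, -0.001, 0.097]
force: [-2.7, -2.4, 10.6]
width: 0.277
```

>>> {"api": "jog_arm", "payload": {
  "steps": [
    [0, 0, 0.0005, 0, 0, 0],
    [0, 0, 0.001, 0, 0, 0],
    [0, 0, 0.0015, 0, 0, 0],
    [0, 0, 0.002, 0, 0, 0],
    [0, 0, 0.0025, 0, 0, 0],
    [0, 0, 0.0025, 0, 0, 0]
  ]
}}

```text
time_s: 22.65
position: [0.5878, 0.0354, 0.113]
tool_rot: [3.14, -0.002, 0.097]
force: [-4.7, -2.5, 21.4]
width: 0.277
```

>>> {"api": "jog_arm", "payload": {
  "steps": [
    [-0.0005, 0.0002, 0, 0, 0, 0],
    [-0.001, 0.0004, 0, 0, 0, 0],
    [-0.001, 0.0004, 0, 0, 0, 0],
    [-0.001, 0.0004, 0, 0, 0, 0]
  ]
}}

```text
time_s: 23.05
position: [0.5875, 0.0352, 0.1129]
tool_rot: [3.14, -0.004, 0.097]
force: [-2.6, -3.1, 18.0]
width: 0.275
```

```bash
python3 -c "
from h import *
to([.5865,.036,.1115],5.5)
print(arm.observe()['torque'])
im=arm.snapshot('side')
cv2.imwrite('pics/s15.png',np.hstack([cv2.resize(im[140:250,190:290,::-1],None,fx=4,fy=4),cv2.resize(im[90:200,240:330,::-1],None,fx=4,fy=4)]))
"
```

```text
t 23.05 pos [0.5875 0.0352 0.1129] rpy [179.92  -0.21   5.55] F [-2.62 -3.11 18.01] w 0.275 q [ 0.3   0.56 -0.55  1.81  0.37  0.87 -0.33]
shift mm [-1.  -0.9  1.4] turn [ 0.08 -0.21  0.05]
[-0.44643586  0.71539936  0.05460395]
```

View pics/s15.png

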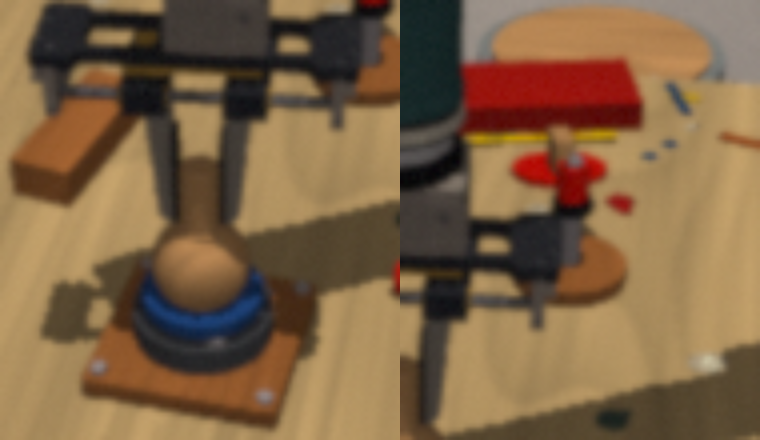

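>>> {"api": "jog_arm", "payload": {
  "steps": [
    [-0.0003, 0.0003, 0.0005, 0, 0, 0],
    [-0.0005, 0.0005, 0.0008, 0, 0, 0],
    [-0.0005, 0.0005, 0.0008, 0, 0, 0],
    [-0.0005, 0.0005, 0.0008, 0, 0, 0],
    [-0.0005, 0.0005, 0.0008, 0, 0, 0],
    [-0.0005, 0.0005, 0.0008, 0, 0, 0],
    [-0.0005, 0.0005, 0.0008, 0, 0, 0],
    [-0.0005, 0.0005, 0.0008, 0, 0, 0]
  ]
}}

```text
time_s: 23.9
position: [0.5875, 0.0347, 0.1125]
tool_rot: [3.14, -0.004, 0.097]
force: [-3.5, -3.3, 20.2]
width: 0.275
```

```bash
python3 -c "
from h import *
to([.5865,.036,.1115],5.5)
im=arm.snapshot('side').astype(int);r,g,b=im[:,:,0],im[:,:,1],im[:,:,2]
m=((b>1.4*r)&(b>60)&(b>1.2*g)).astype(np.uint8);m[:185]=0;m[250:]=0;m[:,:210]=0;m[:,270:]=0
x,y,w,h=cv2.boundingRect(m);print('blue box',x,y,w,h)
c=np.array([.5865,.036])
for z in(.055,.06,.075):
    P=[proj('side',[c[0]+.04*np.cos(t),c[1]+.04*np.sin(t),zz]) for t in np.linspace(0,6.28,60) for zz in (z,z-.012)]
    print(z,np.round(np.min(P,0),1),np.round(np.max(P,0),1))
"
```

```text
t 23.9 pos [0.5875 0.0347 0.1125] rpy [179.92  -0.26   5.54] F [-3.54 -3.26 20.23] w 0.275 q [ 0.3   0.56 -0.55  1.81  0.37  0.87 -0.33]
shift mm [-0.9 -1.3  1. ] turn [ 0.07 -0.26  0.04]
blue box 226 208 30 17
0.055 [225.4 201.4] [256.1 224.8]
0.06 [225.3 199.9] [256.1 223.3]
0.075 [225.1 195.5] [256.1 218.9]
```

The ring's lower edge is at row 225, which matches the 0.055 m (fully down) prediction of 224.8. I'll hold for a moment, re-check everything, then hand in.

>>> {"api": "jog_arm", "payload": {
  "steps": [
    [0, 0, 0, 0, 0, 0],
    [0, 0, 0, 0, 0, 0],
    [0, 0, 0, 0, 0, 0],
    [0, 0, 0, 0, 0, 0],
    [0, 0, 0, 0, 0, 0],
    [0, 0, 0, 0, 0, 0],
    [0, 0, 0, 0, 0, 0],
    [0, 0, 0, 0, 0, 0]
  ]
}}

```text
time_s: 24.75
position: [0.5875, 0.0347, 0.1125]
tool_rot: [3.14, -0.004, 0.097]
force: [-3.5, -3.5, 21.0]
width: 0.277
```

```bash
python3 -c "
from h import *
to([.5865,.036,.1115],5.5)
im=arm.snapshot('side');cv2.imwrite('pics/s16.png',cv2.resize(im[:,:,::-1],None,fx=1.5,fy=1.5))
"
```

```text
t 24.75 pos [0.5875 0.0347 0.1125] rpy [179.92  -0.26   5.55] F [-3.51 -3.47 21.02] w 0.277 q [ 0.3   0.56 -0.55  1.81  0.37  0.87 -0.33]
shift mm [-0.9 -1.4  1. ] turn [ 0.08 -0.26  0.05]
```

View pics/s16.png

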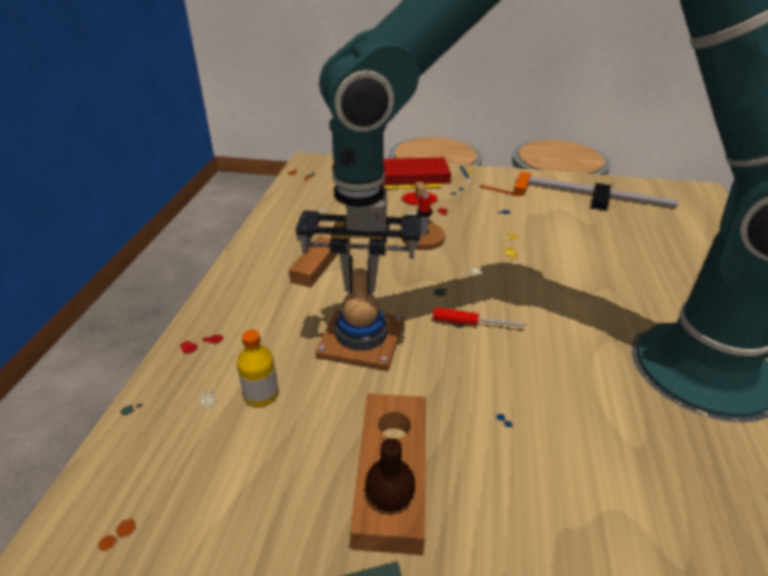

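The picture shows the knob upright and pressed into the ring at (360,320), the cover hanging on the post at (420,205), and the walnut knob, glue, offcut and screwdriver where they started. Handing in.

```bash
python3 -c "
from rig import arm
print(arm.sign_off())"
```

```text
the job is handed in; nothing more can be done
None
```

The job is done and handed in at about 25 s, with the arm still pressing the maple knob; the hand-in call gives no verdict.

- **Cover:** I hung it by its eye on the post and let go. After letting go, the pictures show it sagging slightly, with the pin through the eye and the sleeve down on the collar.
- **Knob:** The maple knob sits ball down and upright in the blue ring, gripped at 42 N and pushed with about 21 N. Full travel needs about 11 N.
- **Ring fully down:** The force and height held steady over the last 0.8 s. The ring's lower edge in the side picture (row 225) matches the fully pressed position (224.8 predicted).
- **Other things:** The walnut knob, glue bottle, offcut and screwdriver look unmoved in the last picture.

Two small things did not match:
- The last push had about 3.5 N of sideways force in each of x and y, with the tool about 1 mm off my estimate of the ring's centre.
- The tool stopped about 1 mm higher than I had worked out.

A side-view fit of the ring's centre, taken with a finger in the way, disagreed with the top view by 6–7 mm, so I ignored it.

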